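Seat a tube block on a mixer's hidden locating pin and hold it pressed down

TASK

Pick up the aluminium tube block by its orange fin, set it lengthwise on the mixer's sprung deck and slide it along the deck, feeling for the locating pin hidden underneath, until the block drops fully home over the pin and lies flat on the deck. Then press it straight down against the springs until the deck is at the bottom of its travel, and finish while still holding it down there with the gripper. Leave the stack of dishes and the beaker where they stand.

Things in the scene. Friction and masses are not known exactly. Their poses are not given: they have to be found in the camera images.
- block_grip (a point): Middle of the upright orange fin of the loose aluminium tube block, 48 mm above the block's underside. Block 60 (x) x 104 (y) x 30 mm high, 0.32 to 0.48 kg, rows of dark tube wells in its top. Fin 44 mm wide (x), 14 mm thick (y), 35 mm tall, in the middle of the block's top; its top is 65 mm above the underside. z up, y along the block. Pinch the fin with fingers closing along y.
- block_socket (a point): Mouth of the blind round socket in the middle of the tube block's flat underside, straight below the fin: 14 mm in diameter, 14 mm deep. It takes the mixer's locating pin. The block is the same either way round and starts upright on the bench.
- deck_top (a point): Middle of the upper face of the mixer's sprung steel deck, 66 (x) x 156 mm (y), 52 mm above the bench when up; moves with it. z up, y along the deck, +x to the back fence. A brass pin, 10 mm thick and high, tip tapered to 5 mm, stands on the centre line (x = 0) anywhere within 20 mm of the middle along y: not told, and covered by the block; feel for it. It does not yield, but sinks with the deck.
- mixer: White bench mixer, fixed; origin on the bench under the deck's middle, axes as the deck's. Grey back fence: face at x = +31.5 mm, top 66 mm above the bench. End lips: faces at y = +-80.5 mm, tops 57 mm up (below the pin's tip at 62), so the block cannot lie flat beside the pin. Front sill 48 mm up. Grey control head from y = 95 to 155 mm, 68 mm high.
- deck (a joint): How far the sprung deck is pressed down, m: 0 up, 0.008 at its bottom stop. It starts to sink at about 5.5 N of downward load (block's weight included) and needs 1 N more per mm, about 13.5 N in all to reach the stop. The block's weight alone does not sink it.
- dishes: Bystander: stack of three culture dishes, 92 mm across, 42 mm high; origin under its centre.
- beaker: Bystander: open glass beaker, 72 mm across, 85 mm high; origin under its centre.

How it is judged:
On the way, in this order (a step that is already met when the one before it is completed fails the run):
1. the tube block is lifted clear of the bench (its fin's middle above 80 mm) (height (world z) of block_grip above 0.08 m and contact force between the fingers and block above 1 N), for 0.2 s.
2. the block has dropped over the pin and lies flat on the deck (z of block_grip in the frame of deck_top between 0.0455 and 0.0505 m and x of block_grip in the frame of deck_top between -0.0045 and 0.0045 m and y of block_grip in the frame of deck_top between -0.027 and 0.027 m and angle between the y axis of block_grip and the y axis of deck_top, either way round below 0.08 rad and angle between block_grip's own z axis and vertical below 0.05 rad), for 0.2 s.
At the end, for the whole second after the job is handed in: The block sits over the pin, flat on the deck (within 2.5 mm of its surface and 4.5 mm of its centre line, turned under 0.08 rad, tilted under 0.05 rad); the gripper, touching it with over 1.5 N, holds the deck down by more than 6 of its 8 mm, at rest (all of step 2 and value of joint deck above 0.006 m and velocity of joint deck below 0.01 m/s and contact force between the fingers and block above 1.5 N and linear speed of block below 0.01 m/s); the arm keeps its last pose, push and grip.
It fails at once if the stack of culture dishes is pushed more than 30 mm or tipped (distance of dishes from where it was at the start of the episode above 0.03 m or angle between dishes's own z axis and vertical above 0.4 rad).
It fails at once if the beaker is pushed more than 30 mm or tipped (distance of beaker from where it was at the start of the episode above 0.03 m or angle between beaker's own z axis and vertical above 0.4 rad).
It also fails if it takes over 58 s, if anything falls off the work surface, if the arm or the gripper's body presses on something with over 40 N, if the wrist force passes 120 N, or if a joint passes its speed limit or range.

ROBOT

A 6-joint arm with a two-finger parallel gripper is mounted at the origin on the work surface. World frame = base frame: x ahead of the robot, y to its left, z up, the work surface at z = 0. Lengths are in m, angles in rad, forces in N, time in s.
With the tool pointing down it reaches from about 0.275 to 0.75 m from the base axis. Payload 10.2 kg.
Tool frame: the origin (TCP) lies midway between the tips of the shut fingers; the grasp point (between the pads) lies grip_point_offset behind it (grip_point_offset is the distance from the TCP to the grasp point, in m); y points along the fingers, x is the direction in which the jaws open and shut, and the axes are right-handed (so a half turn about y gives the same grasp; the last joint's range is limited). The gripper opens to 85 mm and grips with 20 to 120 N. Pads are 22 mm wide; open, the fingers measure 114 mm over their backs; the gripper's body (76 mm by 85 mm) begins 54 mm behind the grasp point. The pads swing forward as they close: fully open they stand 13 mm farther back than shut.
Start: joints at [-1.347, 0.313, 1.498, -0, 1.331, -0.223], TCP at [0.227, -0.473, 0.231] pointing down, gripper open.
Joint ranges: [-2.94, 2.94], [-0.97, 2.17], [0.19, 2.56], [-1.23, 4.37], [0.02, 3.11], [-2.88, 2.88]. Speed limits (rad/s): [2.39, 2.39, 3.01, 3.14, 3.14, 3.14].

INTERFACE

Orientations are given as a unit quaternion [w, x, y, z].
In Python, from workcell import read_state, snapshot, close_job, grip_point_offset gives the robot as it stands. The module is installed in compiled form; this text tells all that it offers.
- The arm moves only by the tool arm_command, never from a script. Its argument "commands" is one flat list of numbers, 7 for each row, row after row: the shift along the tool's x, y, z in m, then the turn, a rotation vector about the tool's x, y, z in degrees, then the finger opening in m, from 0 to 0.0854. In form: [tx, ty, tz, wx, wy, wz, fingers, tx, ty, tz, wx, wy, wz, fingers, ...]. A call has 1 to 5 rows; each row is the pose to reach, as a shift and turn from the pose commanded when the call began, along the tool's axes at that moment; what a row does not reach only later rows make up. A row lasts 1/8 s, in which the tool goes at most 62.5 mm and 10.7 degrees, less where a joint would pass 70% of its speed; a pose out of reach is approached as far as the arm can. A call with a gripper value outside its range is refused whole. The fingers move at their own pace and stop on an object; the grip force is fixed at half the most. Time passes only in rows, so rows that repeat a pose let the fingers close. It gives the time, the measured TCP pose, the force and the opening at its end, in the units of the state.
- read_state(): the state, without advancing time (a new reading comes with each control period).
- snapshot(name): name is "scene" or "top" or "wrist"; returns a dict with "img" (384x512x3 uint8, red, green, blue), "K" (3x3 intrinsics, pixels), "rvec" (rotation vector, rad) and "tvec" (3), from world to camera coordinates, as OpenCV has them. Camera axes: x right, y down, z forward; pixel columns grow to the right and rows downward; lengths in m; the calibration is good to about 2 mm. A picture is of the moment at which its call begins. There is no depth.
- close_job(): hands the job in, once; it reports no verdict.
The state is a dict: "time": time; "q": joint angles; "qvel": joint speeds; "tau": joint torques, N m; "tcp_pos": TCP position; "tcp_rot": TCP orientation; "force": force on the tool from outside, world axes, zero at the start; "ft_torque": the same for the moment, N m; "gripper_width": finger opening in m.
Only numpy, scipy, OpenCV 4.12 (cv2) and the standard library are available. Lean on these libraries where they do the work, as an engineer would, in place of code of your own. Each camera call takes 0.05 s, during which the arm holds its last target.

## Working session

There is one attempt and no reset: what is moved stays moved. The work goes in short steps, Python scripts to look and compute and a tool call to move; the robot and the scene stay as the last step left them, time stands still between calls to the robot, and variables do not carry over. Pictures are saved under pics/ and viewed, and the job is handed in when it is done.

Besides the shell and the picture viewer there is one more tool, called after "Emit:" as name(argument=value, ...) on one line, values as JSON. arm_command: Moves the arm, as the interface text tells. Its arguments: {"type":"object","properties":{"commands":{"type":"array"}},"required":["commands"]}

```bash
mkdir -p pics
python3 - <<'E'
from workcell import *
import cv2,numpy as np
print(read_state()); print(grip_point_offset if not callable(grip_point_offset) else grip_point_offset())
for n in ("scene","top","wrist"):
    s=snapshot(n); cv2.imwrite(f"pics/{n}0.png",s["img"][:,:,::-1]); print(n,s["K"].tolist(),s["rvec"],s["tvec"])
    np.savez(f"pics/{n}0.npz",**s)
E
```

```text
{'time': 0.0, 'q': array([-1.34738680e+00,  3.13470200e-01,  1.49843326e+00,  1.02743273e-05,
        1.33099769e+00, -2.23386994e-01]), 'qvel': array([-0.00088786,  0.00020753,  0.00053094, -0.00108596, -0.00159733,
       -0.000998  ]), 'tau': array([ 1.15571152e-04, -4.12265897e+01, -2.59742457e+01, -1.85445106e-04,
        4.20048207e-03, -1.51817716e-06]), 'tcp_pos': array([ 0.22678122, -0.47321121,  0.23072618]), 'tcp_rot': array([ 0.59867649, -0.59801726,  0.37712804, -0.37647877]), 'force': array([-0.01063079, -1.04128025, -0.507027  ]), 'ft_torque': array([0.01169561, 0.02924985, 0.00034211]), 'gripper_width': 0.08549936922944519}
0.0187
scene [[354.6632275869549, 0.0, 251.4319497343069], [0.0, 354.6632275869549, 193.90274390178533], [0.0, 0.0, 1.0]] [ 1.94103224  1.72258124 -0.60598932] [-0.00344969 -0.38027095  1.09817791]
top [[465.59699360599086, 0.0, 267.89689835728433], [0.0, 465.59699360599086, 187.66059434149747], [0.0, 0.0, 1.0]] [ 2.18093595 -2.13093586  0.15240264] [-0.07832909  0.54760999  0.85822765]
wrist [[332.62224050089526, 0.0, 257.40660990596155], [0.0, 332.62224050089526, 188.93912781450555], [0.0, 0.0, 1.0]] [-2.46015258  1.54883192  0.21119505] [-0.52423735 -0.03379785  0.37791281]
```

View pics/scene0.png

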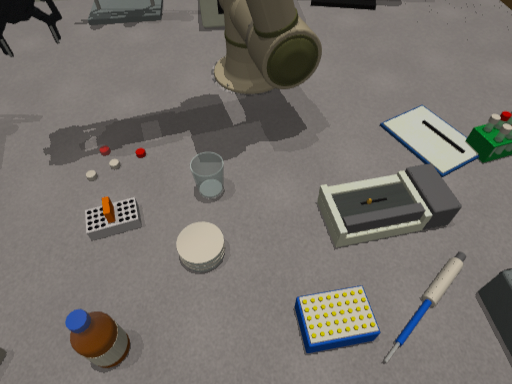

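View pics/top0.png

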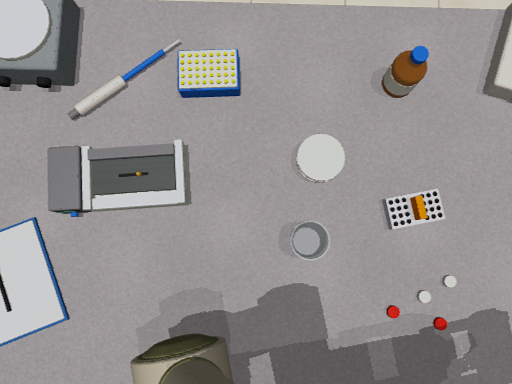

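View pics/wrist0.png

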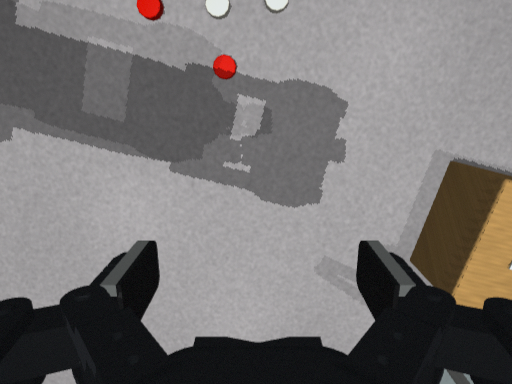

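Run:
```python
import cv2,numpy as np
t=cv2.imread("pics/top0.png"); s=cv2.imread("pics/scene0.png")
a=cv2.resize(t[130:225,40:195],None,fx=5,fy=5,interpolation=cv2.INTER_CUBIC)
cv2.imwrite("pics/c1.png",a)
b=cv2.resize(t[180:240,375:455],None,fx=8,fy=8,interpolation=cv2.INTER_CUBIC)
cv2.imwrite("pics/c2.png",b)
c=cv2.resize(s[155:255,310:465],None,fx=5,fy=5,interpolation=cv2.INTER_CUBIC)
cv2.imwrite("pics/c3.png",c)
```

```text
(no output)
```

View pics/c1.png

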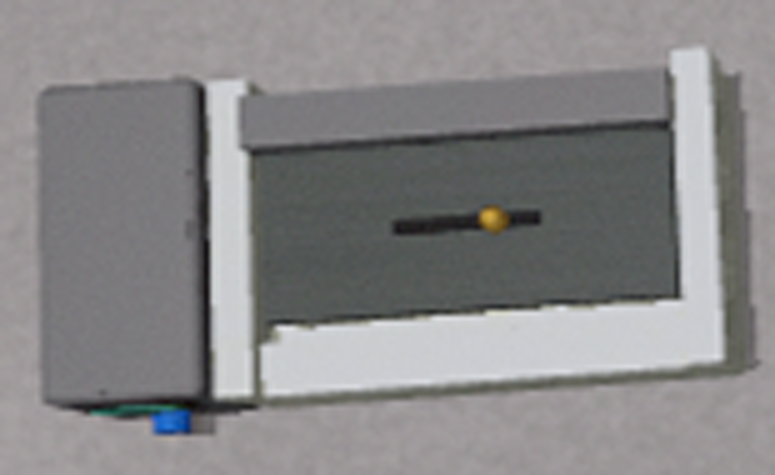

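View pics/c2.png

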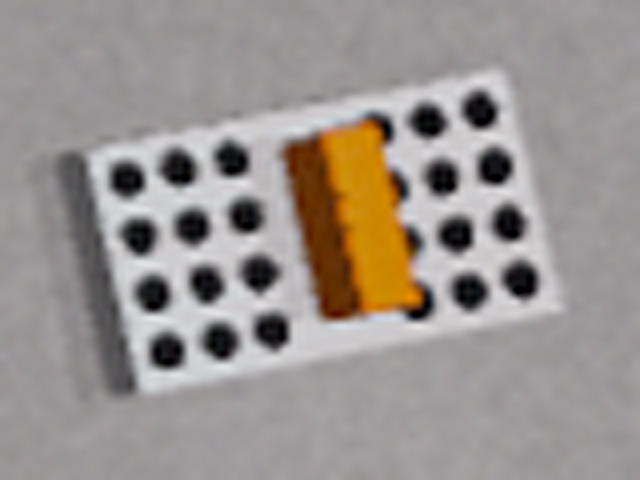

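View pics/c3.png

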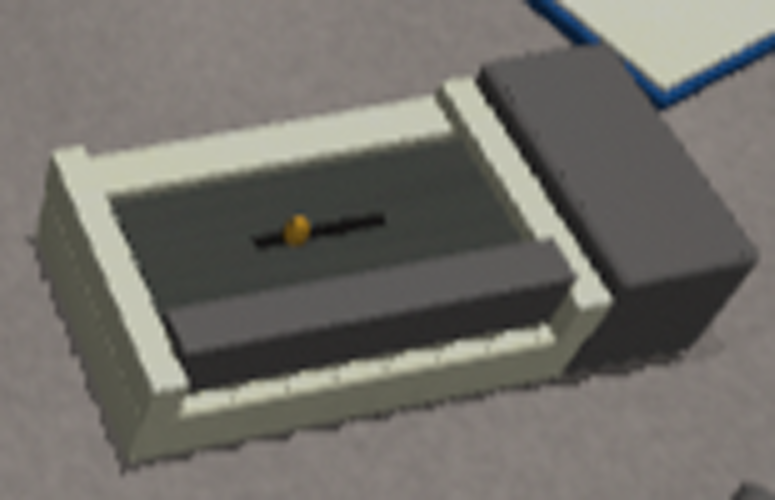

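```bash
cat > h.py <<'E'
import numpy as np,cv2
def ray(s,uv):
    R=cv2.Rodrigues(s["rvec"])[0]; C=-R.T@s["tvec"]
    d=np.array([[ (u-s["K"][0,2])/s["K"][0,0],(v-s["K"][1,2])/s["K"][1,1],1] for u,v in uv])@R
    return C,d
def plane(s,uv,z):
    C,d=ray(s,np.atleast_2d(uv)); return C+d*((z-C[2])/d[:,2])[:,None]
E
python3 - <<'E'
from h import *
np.set_printoptions(precision=4,suppress=True)
t=np.load("pics/top0.npz"); s=np.load("pics/scene0.npz")
c1=lambda l:np.array(l)/5+[40-.4,130-.4]
c2=lambda l:np.array(l)/8+[375-.44,180-.44]
c3=lambda l:np.array(l)/5+[310-.4,155-.4]
print("cam",ray(t,[[0,0]])[0],ray(s,[[0,0]])[0])
P=plane(t,c2([(90,150),(500,72),(560,308),(140,392)]),.03);print("blocktop",P,P.mean(0))
P=plane(t,c2([(320,137),(378,124),(415,302),(360,318)]),.065);print("fintop",P,P.mean(0))
print("fence",plane(t,c1([(245,150),(668,125)]),.066))
print("slot",plane(t,c1([(393,227),(540,217)]),.052),"pin",plane(t,c1([(493,219)]),.062))
print("lips inner top",plane(t,c1([(253,150),(260,345),(672,125),(680,297)]),.057))
print("scene slot",plane(s,c3([(255,242),(384,219)]),.052),"pin",plane(s,c3([(298,228)]),.060))
print("scene fence top back edge",plane(s,c3([(165,312),(550,238)]),.066))
for z,p in ((0.042,(320.5,158)),(0.085,(309.5,241)),(0,(310,238))): print(plane(t,p,z))
E
```

```text
cam [ 0.4303 -0.06    0.924 ] [ 0.968  -0.0965  0.6359]
blocktop [[ 0.5348 -0.2944  0.03  ]
 [ 0.5563 -0.3944  0.03  ]
 [ 0.4992 -0.4074  0.03  ]
 [ 0.4767 -0.3057  0.03  ]] [ 0.5168 -0.3505  0.03  ]
fintop [[ 0.5351 -0.3389  0.065 ]
 [ 0.5384 -0.3525  0.065 ]
 [ 0.4971 -0.3602  0.065 ]
 [ 0.4931 -0.3473  0.065 ]] [ 0.5159 -0.3497  0.065 ]
fence [[0.5903 0.2706 0.066 ]
 [0.6036 0.1134 0.066 ]]
slot [[0.5647 0.218  0.052 ]
 [0.5698 0.1628 0.052 ]] pin [[0.567  0.1777 0.062 ]]
lips inner top [[0.592  0.271  0.057 ]
 [0.5181 0.263  0.057 ]
 [0.6055 0.1137 0.057 ]
 [0.5399 0.1074 0.057 ]]
scene slot [[0.5692 0.1623 0.052 ]
 [0.5644 0.2178 0.052 ]] pin [[0.57   0.1779 0.06  ]]
scene fence top back edge [[0.6068 0.112  0.066 ]
 [0.5913 0.2717 0.066 ]]
[[ 0.6088 -0.1658  0.042 ]]
[[ 0.4482 -0.142   0.085 ]]
[[ 0.4559 -0.1513  0.    ]]
```

```bash
cat >> h.py <<'E'
from scipy.spatial.transform import Rotation as Ro
def R0(q): return Ro.from_quat([q[1],q[2],q[3],q[0]]).as_matrix()
def goal(yaw):  # tool y down, tool x along block y axis (-sin,cos)
    a=np.radians(yaw); x=np.array([-np.sin(a),np.cos(a),0]); y=np.array([0,0,-1.])
    return np.c_[x,y,np.cross(x,y)]
def plan(st,p,R):
    C=R0(st["tcp_rot"]); return C.T@(np.array(p)-st["tcp_pos"]), np.degrees(Ro.from_matrix(C.T@R).as_rotvec())
E
python3 - <<'E'
from h import *
from workcell import *
np.set_printoptions(precision=4,suppress=True)
st=read_state(); print(R0(st["tcp_rot"]))
for y in (12,192): print(plan(st,[.516,-.350,.16],goal(y)),plan(st,[.516,-.350,.0363],goal(y)))
E
```

```text
[[ 0.4321 -0.0002  0.9018]
 [-0.9018  0.0009  0.4321]
 [-0.0009 -1.      0.0002]]
(array([0.0138, 0.0709, 0.3141]), array([  -0.0772, -166.3982,    0.0087])) (array([0.014 , 0.1946, 0.314 ]), array([  -0.0772, -166.3982,    0.0087]))
(array([0.0138, 0.0709, 0.3141]), array([-0.0059, 13.6018, -0.0529])) (array([0.014 , 0.1946, 0.314 ]), array([-0.0059, 13.6018, -0.0529]))
```

Emit:
arm_command(commands=[0.003,0.014,0.063,0,2.7,0,0.085,0.006,0.028,0.126,0,5.4,0,0.085,0.009,0.043,0.188,0,8.1,0,0.085,0.011,0.057,0.251,0,10.8,0,0.085,0.0138,0.071,0.314,0,13.6,0,0.085])

```text
time: 0.78
tcp_pos: [0.5089, -0.3529, 0.1618]
tcp_rot: [-0.549, 0.549, -0.446, 0.445]
force: [-0.3, -1.0, 1.1]
gripper_width: 0.0851
```

Emit:
arm_command(commands=[0,0,0,0,0,0,0.085])

```text
time: 0.9
tcp_pos: [0.5096, -0.3512, 0.1604]
tcp_rot: [0.551, -0.55, 0.445, -0.443]
force: [0.3, -0.4, -1.0]
gripper_width: 0.0851
```

Run:
```python
from h import *
from workcell import *
np.set_printoptions(precision=4,suppress=True)
st=read_state(); print(st)
s=snapshot("wrist");np.savez("pics/w1.npz",**s);cv2.imwrite("pics/w1.png",s["img"][:,:,::-1])
print(plan(st,[.516,-.350,.0363],goal(192)))
```

```text
{'time': 0.9, 'q': array([-0.7927,  0.5778,  1.289 ,  0.0005,  1.2776,  0.5641]), 'qvel': array([-0.0771, -0.0485,  0.031 , -0.0218,  0.0022, -0.0568]), 'tau': array([  3.0917, -51.3603, -26.2423,   0.2751,  -0.0539,   0.6268]), 'tcp_pos': array([ 0.5096, -0.3512,  0.1604]), 'tcp_rot': array([ 0.5508, -0.5502,  0.4448, -0.4428]), 'force': array([ 0.2871, -0.3974, -0.9751]), 'ft_torque': array([-0.0215, -0.0004,  0.0212]), 'gripper_width': 0.08511606903397416}
(array([0.0005, 0.1241, 0.0067]), array([ 0.0639,  0.2504, -0.1501]))
```

View pics/w1.png

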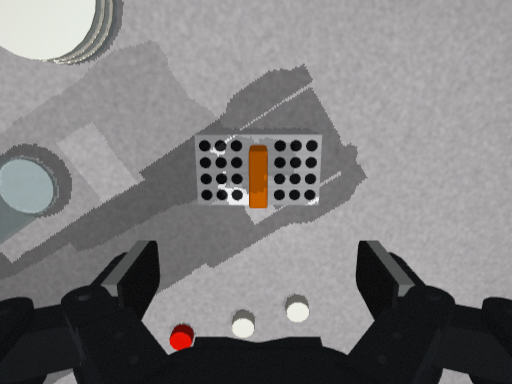

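Run:
```python
from h import *
from workcell import *
np.set_printoptions(precision=4,suppress=True)
s=np.load("pics/w1.npz")
P=plane(s,[(194.5,135),(322,134.5),(320.5,205),(196,206.5)],.03);print(P,P.mean(0))
hsv=cv2.cvtColor(s["img"],cv2.COLOR_RGB2HSV); m=((hsv[...,0]>8)&(hsv[...,0]<22)&(hsv[...,1]>150)).astype(np.uint8);m[240:]=0
c=max(cv2.findContours(m,0,2)[0],key=cv2.contourArea);print(cv2.minAreaRect(c),cv2.boundingRect(c))
print(plane(s,[(258,146),(258.5,207)],.065))
print(ray(s,[[0,0]])[0])
```

```text
[[ 0.5357 -0.2925  0.03  ]
 [ 0.5581 -0.3936  0.03  ]
 [ 0.4997 -0.4081  0.03  ]
 [ 0.4755 -0.3037  0.03  ]] [ 0.5173 -0.3495  0.03  ]
((258.0, 175.99998474121094), (17.999996185302734, 61.99999237060547), 0.0) (249, 145, 19, 63)
[[ 0.5428 -0.3438  0.065 ]
 [ 0.4981 -0.3539  0.065 ]]
[ 0.576  -0.3368  0.3021]
```

Emit:
arm_command(commands=[0,0,0,0,0,0,0.085])

```text
time: 1.08
tcp_pos: [0.5065, -0.3546, 0.1626]
tcp_rot: [-0.549, 0.549, -0.445, 0.445]
force: [-0.2, 0.5, -0.7]
gripper_width: 0.085
```

Emit:
arm_command(commands=[0,0,0,0,0,0,0.085,0,0,0,0,0,0,0.085])

```text
time: 1.32
tcp_pos: [0.5066, -0.3546, 0.1628]
tcp_rot: [-0.549, 0.549, -0.445, 0.446]
force: [-0.6, -0.5, -0.6]
gripper_width: 0.0854
```

Run:
```python
from h import *
from workcell import *
np.set_printoptions(precision=4,suppress=True)
st=read_state(); print(st["tcp_pos"],st["q"],st["qvel"])
print(plan(st,[.5168,-.350,.0363],goal(192.4)))
```

```text
[ 0.5066 -0.3546  0.1628] [-0.7999  0.5729  1.2906 -0.      1.2776  0.5627] [ 0.0047  0.0039 -0.0017  0.0008  0.0015 -0.0005]
(array([-0.0025,  0.1265,  0.0109]), array([-0.0135, -0.4717,  0.0235]))
```

Emit:
arm_command(commands=[-0.0025,0.03,0.011,0,-0.5,0,0.085,-0.0025,0.06,0.011,0,-0.5,0,0.085,-0.0025,0.08,0.011,0,-0.5,0,0.085,-0.0025,0.08,0.011,0,-0.5,0,0.085])

```text
time: 1.82
tcp_pos: [0.5167, -0.349, 0.0813]
tcp_rot: [0.551, -0.551, 0.444, -0.442]
force: [-0.1, -0.4, 0.6]
gripper_width: 0.0848
```

Run:
```python
from h import *
from workcell import *
np.set_printoptions(precision=4,suppress=True)
st=read_state(); print(st["tcp_pos"],st["force"],plan(st,[.5168,-.350,.0363],goal(192.4)))
s=snapshot("wrist");cv2.imwrite("pics/w2.png",s["img"][:,:,::-1])
```

```text
[ 0.5167 -0.349   0.0813] [-0.0771 -0.4459  0.6016] (array([ 0.0011,  0.045 , -0.    ]), array([ 0.083 ,  0.0687, -0.1275]))
```

View pics/w2.png

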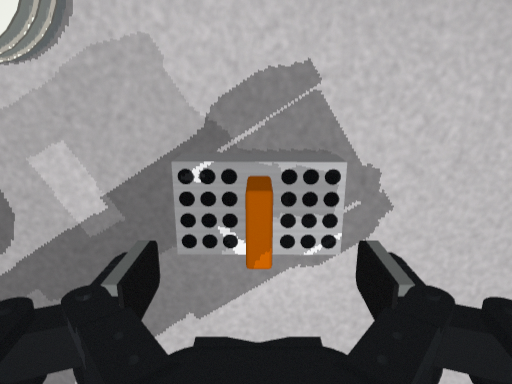

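Emit:
arm_command(commands=[0.001,0.025,0,0,0,0,0.085,0.001,0.045,0,0,0,0,0.085,0.001,0.045,0,0,0,0,0.085,0.001,0.045,0,0,0,0,0.05,0.001,0.045,0,0,0,0,0.03])

```text
time: 2.5
tcp_pos: [0.5181, -0.3507, 0.0387]
tcp_rot: [-0.551, 0.552, -0.442, 0.443]
force: [-0.2, -0.3, 1.3]
gripper_width: 0.051
```

Emit:
arm_command(commands=[0,0,0,0,0,0,0.02,0,0,0,0,0,0,0.01,0,0,0,0,0,0,0.0,0,0,0,0,0,0,0.0,0,0,0,0,0,0,0.0])

```text
time: 3.12
tcp_pos: [0.5178, -0.3503, 0.0379]
tcp_rot: [-0.551, 0.552, -0.442, 0.443]
force: [-0.8, 0.6, 5.4]
gripper_width: 0.0131
```

Run:
```python
from h import *
from workcell import *
np.set_printoptions(precision=4,suppress=True)
st=read_state(); print(st["tcp_pos"],st["force"],st["gripper_width"],plan(st,[.5168,-.350,.0363],goal(192.4)))
s=snapshot("wrist");cv2.imwrite("pics/w3.png",s["img"][:,:,::-1])
```

```text
[ 0.5178 -0.3503  0.0379] [-0.8467  0.5621  5.3658] 0.013127834446976313 (array([-0.0006,  0.0016, -0.0009]), array([-0.0188,  0.1044,  0.0296]))
```

View pics/w3.png

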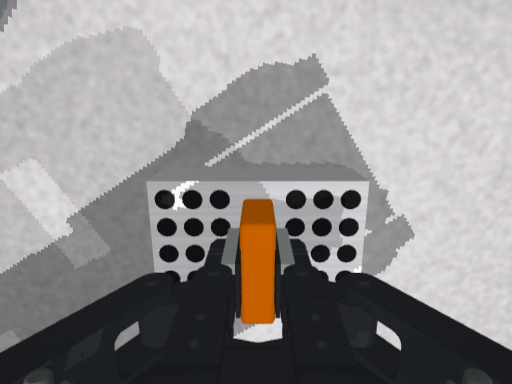

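Emit:
arm_command(commands=[0,-0.03,0,0,0,0,0,0,-0.07,0,0,0,0,0,0,-0.11,0,0,0,0,0,0,-0.15,0,0,0,0,0,0,-0.15,0,0,0,0,0])

```text
time: 3.8
tcp_pos: [0.5184, -0.3508, 0.1894]
tcp_rot: [-0.551, 0.552, -0.441, 0.444]
force: [-0.6, -0.2, -4.6]
gripper_width: 0.0129
```

Run:
```python
from h import *
from workcell import *
np.set_printoptions(precision=4,suppress=True)
st=read_state(); print(st["tcp_pos"],st["force"],st["gripper_width"],st["q"])
a=np.radians(5.1); ex=np.array([np.cos(a),np.sin(a)]); ey=np.array([-np.sin(a),np.cos(a)])
D=np.array([.567,.190]); 
for p in ([.567,-.08,.19],[*(D-.002*ey),.15]): print(p,plan(st,p,goal(185.1)))
print("pin in deck",[(np.array(q)-D)@np.c_[ex,ey] for q in ([.567,.1777],[.57,.1779])])
s=snapshot("wrist");cv2.imwrite("pics/w4.png",s["img"][:,:,::-1])
s=snapshot("scene");cv2.imwrite("pics/s4.png",s["img"][:,:,::-1])
```

```text
[ 0.5184 -0.3508  0.1894] [-0.5956 -0.2294 -4.6184] 0.012942845001011935 [-0.7818  0.5657  1.2313  0.0001  1.3401  0.5707]
[0.567, -0.08, 0.19] (array([-0.2538, -0.0013,  0.1061]), array([-0.1541,  7.4068,  0.2038]))
[np.float64(0.5671777885937328), np.float64(0.18800791786917848), 0.15] (array([-0.5156,  0.0379,  0.1642]), array([-0.1541,  7.4068,  0.2038]))
pin in deck [array([-0.0011, -0.0123]), array([ 0.0019, -0.0123])]
```

View pics/s4.png

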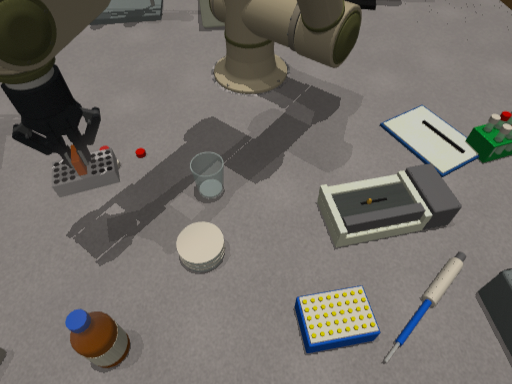

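View pics/w4.png

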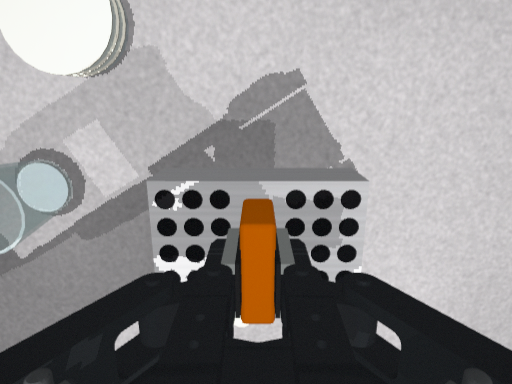

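Emit:
arm_command(commands=[-0.05,0,0.018,0,0.8,0,0,-0.1,0,0.036,0,1.6,0,0,-0.15,0,0.055,0,2.4,0,0,-0.2,0,0.073,0,3.2,0,0,-0.25,0,0.09,0,4.0,0,0])

```text
time: 4.53
tcp_pos: [0.5506, -0.0846, 0.1849]
tcp_rot: [-0.535, 0.536, -0.463, 0.46]
force: [1.1, 0.8, -4.0]
gripper_width: 0.0128
```

Emit:
arm_command(commands=[-0.05,0,0.015,0,0.7,0,0,-0.1,0,0.03,0,1.4,0,0,-0.15,0,0.045,0,2.1,0,0,-0.2,0,0.06,0,2.8,0,0,-0.2,0,0.06,0,2.8,0,0])

```text
time: 5.15
tcp_pos: [0.5801, 0.1233, 0.1845]
tcp_rot: [-0.524, 0.526, -0.475, 0.472]
force: [0.0, -0.6, -4.6]
gripper_width: 0.0127
```

```bash
cat > st.py <<'E'
from h import *
from workcell import *
np.set_printoptions(precision=4,suppress=True)
a=np.radians(5.1); ex=np.array([np.cos(a),np.sin(a)]); ey=np.array([-np.sin(a),np.cos(a)])
D=np.array([.567,.190])
E
python3 - <<'E'
from st import *
st=read_state(); print(st["time"],st["tcp_pos"],st["force"],st["gripper_width"])
print(plan(st,[*(D-.002*ey),.15],goal(185.1)))
E
```

```text
5.15 [0.5801 0.1233 0.1845] [ 0.0081 -0.6204 -4.5753] 0.012698524986143931
(array([-0.0657,  0.0346, -0.006 ]), array([ 0.2495,  0.8409, -0.06  ]))
```

Emit:
arm_command(commands=[-0.04,0.01,-0.004,0,0.4,0,0,-0.066,0.035,-0.006,0,0.8,0,0,-0.066,0.06,-0.006,0,0.8,0,0,-0.066,0.06,-0.006,0,0.8,0,0])

```text
time: 5.65
tcp_pos: [0.567, 0.1843, 0.1241]
tcp_rot: [-0.519, 0.523, -0.48, 0.477]
force: [0.4, -0.5, -3.9]
gripper_width: 0.0125
```

Run:
```python
from st import *
st=read_state(); print(st["time"],st["tcp_pos"],st["force"],st["gripper_width"])
print(plan(st,[*(D-.002*ey),.105],goal(185.1)))
for n in ("top","scene","wrist"):
    s=snapshot(n);cv2.imwrite(f"pics/{n}5.png",s["img"][:,:,::-1]);np.savez(f"pics/{n}5.npz",**s)
    if n!="wrist":
        y0,x0=(130,40) if n=="top" else (120,310)
        cv2.imwrite(f"pics/{n}5c.png",cv2.resize(s["img"][y0:y0+115,x0:x0+155,::-1],None,fx=5,fy=5,interpolation=cv2.INTER_CUBIC))
```

```text
5.65 [0.567  0.1843 0.1241] [ 0.4315 -0.5426 -3.8634] 0.012511054872261234
(array([-0.0037,  0.0191,  0.0007]), array([ 0.3993, -0.2194,  0.0251]))
```

View pics/scene5c.png

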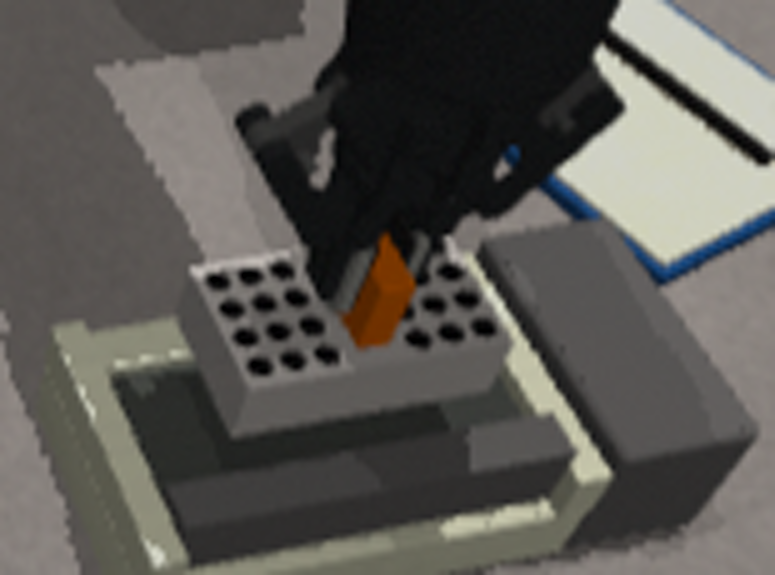

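View pics/wrist5.png

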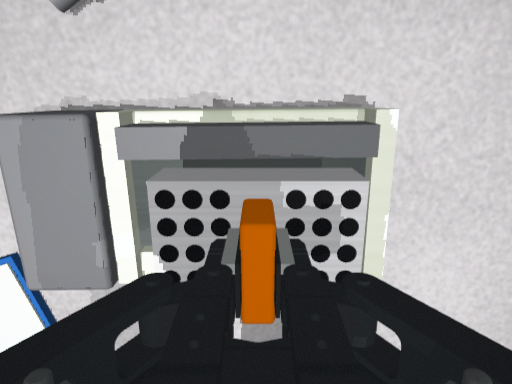

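View pics/top5c.png

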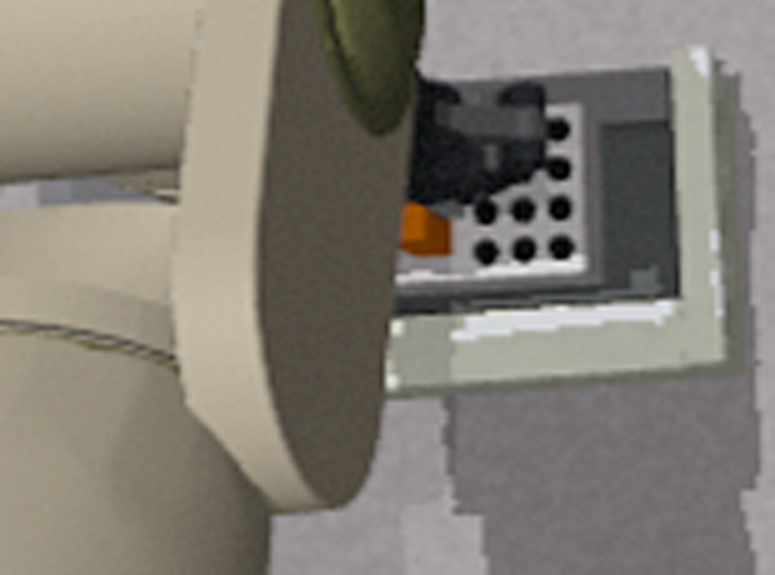

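Run:
```python
from st import *
s=np.load("pics/scene5.npz"); c=lambda l:np.array(l)/5+[310-.4,120-.4]
st=read_state(); z=st["tcp_pos"][2]-.0379+.03
P=plane(s,c([(192,268),(233,382),(508,330)]),z)[:,:2]; print(P)
f=lambda p:(p-D)@np.c_[ex,ey]
print(f(P), "ctr",f((P[0]+P[2])/2), "tcp",f(st["tcp_pos"][:2]))
w=np.load("pics/wrist5.npz"); P=plane(w,[(148,182),(368,181)],z)[:,:2]; print(f(P),np.degrees(np.arctan2(*(P[0]-P[1])[::1])))
P=plane(w,[(118,158),(378,156)],.066)[:,:2]; print("fence",f(P))
P=plane(w,[(149,181),(367,181)],z)[:,:2]
```

```text
[[0.544  0.1295]
 [0.5993 0.129 ]
 [0.5885 0.2367]]
[[-0.0283 -0.0582]
 [ 0.0268 -0.0636]
 [ 0.0255  0.0446]] ctr [-0.0014 -0.0068] tcp [ 0.0016 -0.0057]
[[ 0.0315  0.0451]
 [ 0.0315 -0.0565]] -5.123746694084886
fence [[ 0.0331  0.0806]
 [ 0.0337 -0.0798]]
```

Emit:
arm_command(commands=[-0.004,0.01,0,0,0,0,0,-0.004,0.018,0,0,0,0,0,-0.004,0.018,0,0,0,0,0])

```text
time: 6.18
tcp_pos: [0.5679, 0.189, 0.1085]
tcp_rot: [-0.52, 0.521, -0.479, 0.478]
force: [-0.5, -0.2, -3.9]
gripper_width: 0.0129
```

Emit:
arm_command(commands=[0,0.003,0,0,0,0,0,0,0.003,0,0,0,0,0])

```text
time: 6.42
tcp_pos: [0.5683, 0.189, 0.1063]
tcp_rot: [-0.521, 0.521, -0.478, 0.478]
force: [-0.5, -0.0, -4.4]
gripper_width: 0.0127
```

Emit:
arm_command(commands=[0,0.002,0,0,0,0,0,0,0.002,0,0,0,0,0])

```text
time: 6.68
tcp_pos: [0.5683, 0.1891, 0.1043]
tcp_rot: [-0.521, 0.521, -0.478, 0.478]
force: [0.1, 0.1, -4.1]
gripper_width: 0.013
```

Emit:
arm_command(commands=[0,0.002,0,0,0,0,0,0,0.002,0,0,0,0,0])

```text
time: 6.92
tcp_pos: [0.5683, 0.189, 0.1022]
tcp_rot: [-0.521, 0.521, -0.478, 0.478]
force: [-0.3, 0.2, -4.1]
gripper_width: 0.0134
```

Emit:
arm_command(commands=[0,0.001,0,0,0,0,0,0,0.001,0,0,0,0,0])

```text
time: 7.18
tcp_pos: [0.5683, 0.1891, 0.1013]
tcp_rot: [-0.521, 0.521, -0.478, 0.478]
force: [0.2, -0.7, -4.4]
gripper_width: 0.013
```

Emit:
arm_command(commands=[0,0.001,0,0,0,0,0,0,0.001,0,0,0,0,0])

```text
time: 7.42
tcp_pos: [0.5683, 0.1891, 0.1003]
tcp_rot: [-0.521, 0.521, -0.478, 0.478]
force: [-0.0, -1.4, -4.4]
gripper_width: 0.0127
```

Emit:
arm_command(commands=[0,0.001,0,0,0,0,0,0,0.001,0,0,0,0,0])

```text
time: 7.68
tcp_pos: [0.5685, 0.1891, 0.0998]
tcp_rot: [0.521, -0.521, 0.478, -0.478]
force: [-0.9, 0.0, -0.1]
gripper_width: 0.0129
```

Emit:
arm_command(commands=[0,0.001,0,0,0,0,0,0,0.001,0,0,0,0,0])

```text
time: 7.92
tcp_pos: [0.5685, 0.1891, 0.0988]
tcp_rot: [0.521, -0.521, 0.478, -0.478]
force: [-1.2, 0.7, 1.5]
gripper_width: 0.0127
```

Emit:
arm_command(commands=[0.002,0,0,0,0,0,0,0.004,0,0,0,0,0,0,0.004,0,0,0,0,0,0])

```text
time: 8.3
tcp_pos: [0.5689, 0.1849, 0.0985]
tcp_rot: [0.521, -0.521, 0.478, -0.478]
force: [1.0, 1.7, 1.2]
gripper_width: 0.0129
```

Emit:
arm_command(commands=[0.001,0,0,0,0,0,0,0.002,0,0,0,0,0,0])

```text
time: 8.55
tcp_pos: [0.5684, 0.1826, 0.0976]
tcp_rot: [-0.52, 0.522, -0.478, 0.478]
force: [-0.1, -0.3, -3.4]
gripper_width: 0.0127
```

Emit:
arm_command(commands=[0.001,0,0,0,0,0,0,0.002,0,0,0,0,0,0])

```text
time: 8.8
tcp_pos: [0.5689, 0.1809, 0.0981]
tcp_rot: [-0.521, 0.521, -0.478, 0.478]
force: [0.1, -0.1, -4.3]
gripper_width: 0.013
```

Emit:
arm_command(commands=[0.001,0,0,0,0,0,0,0.002,0,0,0,0,0,0])

```text
time: 9.05
tcp_pos: [0.5692, 0.179, 0.0984]
tcp_rot: [-0.521, 0.521, -0.478, 0.478]
force: [0.5, -0.1, -3.9]
gripper_width: 0.0132
```

Emit:
arm_command(commands=[0,0.001,0,0,0,0,0,0,0.002,0,0,0,0,0])

```text
time: 9.3
tcp_pos: [0.5692, 0.1791, 0.0963]
tcp_rot: [-0.521, 0.521, -0.478, 0.478]
force: [0.6, -0.5, -3.8]
gripper_width: 0.013
```

Emit:
arm_command(commands=[0,0.001,0,0,0,0,0,0,0.002,0,0,0,0,0])

```text
time: 9.55
tcp_pos: [0.5692, 0.1791, 0.0943]
tcp_rot: [-0.521, 0.521, -0.478, 0.478]
force: [0.2, 0.0, -4.8]
gripper_width: 0.0126
```

Dropping freely over the pin. Continue.

Emit:
arm_command(commands=[0,0.001,0,0,0,0,0,0,0.002,0,0,0,0,0])

```text
time: 9.8
tcp_pos: [0.5692, 0.1791, 0.0923]
tcp_rot: [-0.521, 0.521, -0.478, 0.478]
force: [-0.6, 0.1, -4.1]
gripper_width: 0.0127
```

Emit:
arm_command(commands=[0,0.001,0,0,0,0,0,0,0.0015,0,0,0,0,0])

```text
time: 10.05
tcp_pos: [0.5692, 0.1791, 0.0908]
tcp_rot: [-0.521, 0.521, -0.478, 0.478]
force: [-0.5, 0.2, -4.6]
gripper_width: 0.0131
```

Emit:
arm_command(commands=[0,0.0005,0,0,0,0,0,0,0.001,0,0,0,0,0])

```text
time: 10.3
tcp_pos: [0.5692, 0.1791, 0.0899]
tcp_rot: [0.521, -0.521, 0.478, -0.478]
force: [-1.6, -0.6, -2.9]
gripper_width: 0.0128
```

Emit:
arm_command(commands=[0,0.0005,0,0,0,0,0,0,0.001,0,0,0,0,0,0,0.001,0,0,0,0,0,0,0.001,0,0,0,0,0])

```text
time: 10.8
tcp_pos: [0.5692, 0.1791, 0.0891]
tcp_rot: [0.521, -0.521, 0.478, -0.478]
force: [-3.0, -1.2, 1.8]
gripper_width: 0.013
```

Run:
```python
from st import *
st=read_state(); print(st["time"],st["tcp_pos"],st["force"],st["ft_torque"],plan(st,st["tcp_pos"],goal(185.1)))
for n in ("scene","wrist"):
    s=snapshot(n);cv2.imwrite(f"pics/{n}6.png",s["img"][:,:,::-1])
    if n!="wrist":
        cv2.imwrite(f"pics/{n}6c.png",cv2.resize(s["img"][120:235,310:465,::-1],None,fx=5,fy=5,interpolation=cv2.INTER_CUBIC))
```

```text
10.8 [0.5692 0.1791 0.0891] [-2.9965 -1.2226  1.8395] [-0.0291  0.439   0.0182] (array([0., 0., 0.]), array([-0.0102, -0.2008,  0.0026]))
```

View pics/scene6c.png

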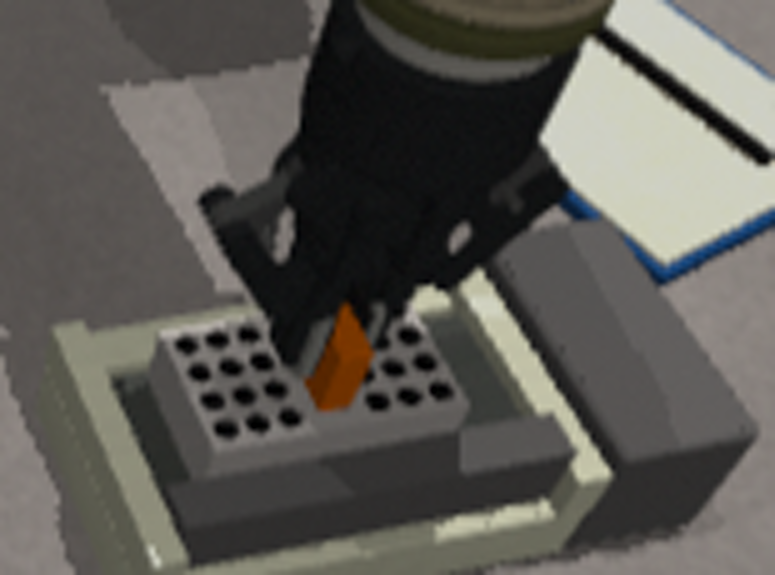

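View pics/wrist6.png

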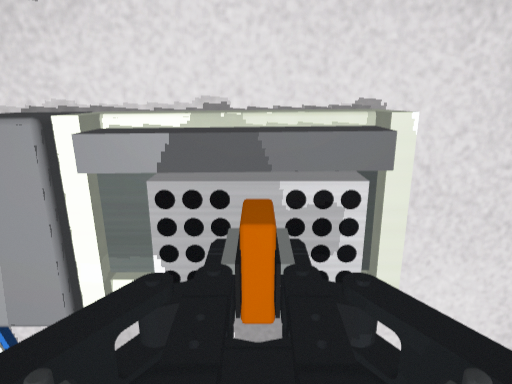

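Emit:
arm_command(commands=[0,0.0005,-0.001,0,0,0,0,0,0.001,-0.001,0,0,0,0,0,0.001,-0.001,0,0,0,0])

```text
time: 11.28
tcp_pos: [0.5691, 0.1791, 0.0883]
tcp_rot: [0.522, -0.52, 0.478, -0.479]
force: [4.1, 0.6, 3.2]
gripper_width: 0.0128
```

Run:
```python
from st import *
st=read_state(); print(st["time"],st["tcp_pos"],st["force"],st["ft_torque"])
```

```text
11.275 [0.5691 0.1791 0.0883] [4.0573 0.5577 3.1857] [ 0.1066 -0.7564 -0.038 ]
```

Emit:
arm_command(commands=[0,0.001,0.0005,0,0,0,0,0,0.002,0.0005,0,0,0,0,0,0.002,0.0005,0,0,0,0])

```text
time: 11.65
tcp_pos: [0.5691, 0.1791, 0.0862]
tcp_rot: [0.521, -0.521, 0.478, -0.478]
force: [4.2, 1.3, 6.1]
gripper_width: 0.0134
```

Emit:
arm_command(commands=[0,0.001,0,0,0,0,0,0,0.002,0,0,0,0,0,0,0.002,0,0,0,0,0])

```text
time: 12.02
tcp_pos: [0.5692, 0.1791, 0.0844]
tcp_rot: [0.521, -0.521, 0.478, -0.479]
force: [4.3, 0.8, 6.5]
gripper_width: 0.013
```

Emit:
arm_command(commands=[0,0.001,0,0,0,0,0,0,0.002,0,0,0,0,0,0,0.002,0,0,0,0,0])

```text
time: 12.4
tcp_pos: [0.5692, 0.1791, 0.0826]
tcp_rot: [0.521, -0.52, 0.478, -0.479]
force: [3.8, 0.2, 8.6]
gripper_width: 0.013
```

Emit:
arm_command(commands=[0,0.0005,0,0,0,0,0,0,0.001,0,0,0,0,0,0,0.001,0,0,0,0,0])

```text
time: 12.78
tcp_pos: [0.5692, 0.1791, 0.0819]
tcp_rot: [0.521, -0.521, 0.478, -0.479]
force: [3.3, -0.4, 9.9]
gripper_width: 0.0137
```

Emit:
arm_command(commands=[0,0.0005,0,0,0,0,0,0,0.001,0,0,0,0,0,0,0.001,0,0,0,0,0])

```text
time: 13.15
tcp_pos: [0.5693, 0.1791, 0.0818]
tcp_rot: [0.521, -0.52, 0.478, -0.479]
force: [-0.9, -0.9, 18.3]
gripper_width: 0.0134
```

Emit:
arm_command(commands=[0,0,0,0,0,0,0,0,0,0,0,0,0,0,0,0,0,0,0,0,0])

```text
time: 13.52
tcp_pos: [0.5692, 0.1791, 0.0818]
tcp_rot: [0.521, -0.52, 0.478, -0.479]
force: [-0.1, -0.8, 17.6]
gripper_width: 0.0132
```

Run:
```python
from st import *
st=read_state(); print(st["time"],st["tcp_pos"],st["force"],st["ft_torque"],st["gripper_width"],plan(st,st["tcp_pos"],goal(185.1)),st["qvel"])
for n in ("scene","wrist"):
    s=snapshot(n);cv2.imwrite(f"pics/{n}7.png",s["img"][:,:,::-1])
    if n!="wrist":
        cv2.imwrite(f"pics/{n}7c.png",cv2.resize(s["img"][120:235,310:465,::-1],None,fx=5,fy=5,interpolation=cv2.INTER_CUBIC))
```

```text
13.525 [0.5692 0.1791 0.0818] [-0.0986 -0.8281 17.6207] [-0.1481  0.1889 -0.0678] 0.01316785200242122 (array([0., 0., 0.]), array([-0.1158, -0.1932,  0.0085])) [ 0.0012 -0.001   0.0002 -0.001   0.0018  0.0003]
```

View pics/scene7c.png

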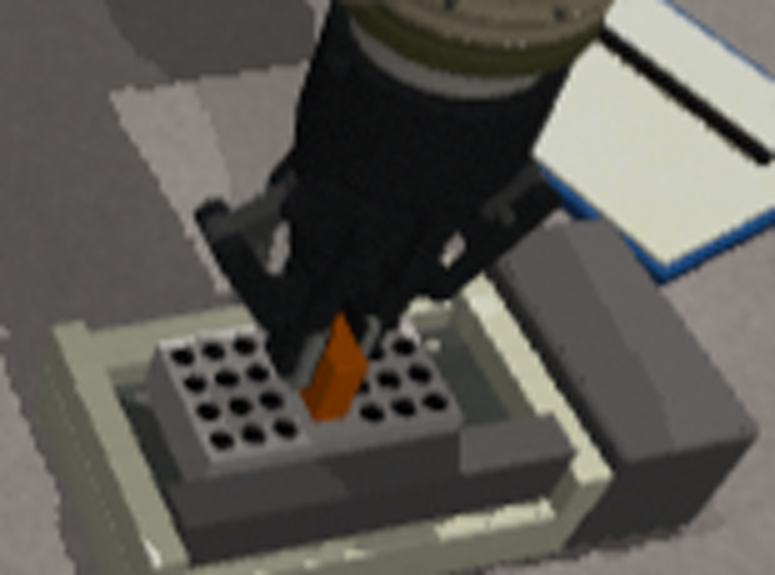

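View pics/wrist7.png

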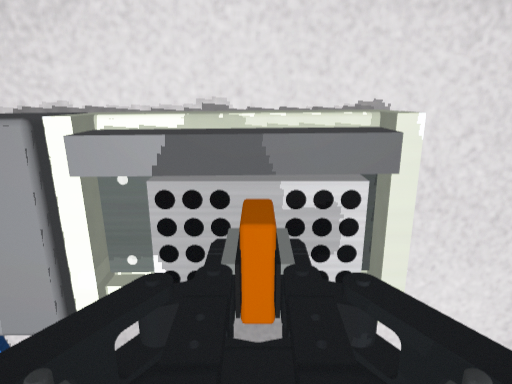

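View pics/scene7.png

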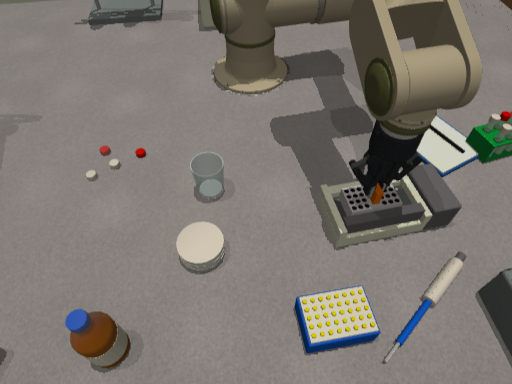

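```bash
python3 -c "
from workcell import *
close_job(); st=read_state(); print(st['time'],st['tcp_pos'],st['force'])"
```

```text
the job is handed in; nothing more can be done
the job is handed in; nothing more can be done
```

The block is seated over the pin and held down with the deck at its bottom stop; the job was handed in at about 13.6 s on the robot's clock. No verdict is reported, and reading the state after hand-in is refused.

- **Pick and place:** I gripped the block by its fin and carried it over the bystanders. I set it down about 10 mm to one side of where the pictures showed the pin. It landed on the pin's tip with the TCP (tool centre point) at z ≈ 0.100.
- **Seating:** I slid it toward −y until the load vanished. It then dropped freely by 10 mm and came to rest on the deck at z ≈ 0.090.
- **Pressing:** I pressed it down about 8 mm, with the load rising by roughly 1 N per mm. At z = 0.0818 it met a hard stop, where the force jumped from 9.9 N to about 18 N.

**Last checks:**
- The arm was at rest with the grip closed at 13 mm on the fin, and the sideways force was under 1 N. The tool was about 0.2° off the measured deck direction.
- The pictures showed the deck sunk, the block looking level and not shifted in the hand, and the beaker and dishes where they started.

**Disagreements:** My camera estimates of the block's position across the deck differed by about 3 to 4 mm between views. A sideways force of up to 4 N showed up while seating and pressing, and faded at the stop. The block's own tilt was not measured separately; I inferred it from the 10 mm drop and the pictures.

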